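Rake the last stones level in a studio drip tray

TASK

In the wooden drip tray on the painting desk two loose stones still lie on top of the settled stone layer. Take the rake from its rest, rake both stones along the tray into the bare end so that they lie flat on the tray's floor in one even layer with the rest, and put the rake back in its rest as it lay. Touch the stones only with the rake, not with the gripper.

Things in the scene. Friction and masses are not known exactly. Their poses are not given: they have to be found in the camera images.
- bed: Fixed dark-wood tray 224 x 128 mm, 22 mm high, 6 mm walls; origin under its centre, on the desk; x along its length. From x = -26 to +106 mm a settled, fixed layer of flat stones, top level with the wall tops (22 mm over the desk), on which the loose stones start. From x = -106 to -26 mm the bare end: an empty pocket 80 mm long, 116 mm wide, its floor 6 mm over the desk.
- stone_a: Loose round flat stone, 40 mm across, 16 mm high, edges bevelled, 60 g; origin at its centre (30 mm over the desk at the start, 14 mm when flat in the bare end), z across its flat faces. It starts on the tray's +y half.
- stone_b: Loose stone like stone_a; origin at its centre. It starts on the tray's -y half.
- rake_grip (a point): Mid-handle of the rake, near its balance. Level handle 16 wide, 14 high, along x from -180 to +100 mm; z up. Head at x = +130: bar 104 mm wide along y; six 6 mm tines, tips 80 mm below this point. 110 g. It lies in a fixed rest, this point 85 mm over the desk: posts at x = -60 and +60, 10 thick, notches open upwards, cheeks 32 mm apart, wider at the top, rising 9 mm above this point.
Not all that is in view belongs to the job. Leave any turquoise look-alike of the stone_a alone. What is shaped like the stone_b but yellow is not meant.

How it is judged:
By the outcome, as a careful person would: the job done as asked, in the order asked, and still so for the second after the job is handed in, with the robot touching nothing.
It also fails if it takes over 42 s, if anything falls off the work surface, if the arm or the gripper's body presses on something with over 40 N, if the wrist force passes 120 N, or if a joint passes its speed limit or range.

ROBOT

A 6-joint arm with a two-finger parallel gripper is mounted at the origin on the work surface. World frame = base frame: x ahead of the robot, y to its left, z up, the work surface at z = 0. Lengths are in m, angles in rad, forces in N, time in s.
With the tool pointing down it reaches from about 0.3 to 0.775 m from the base axis. Payload 14.6 kg.
Tool frame: the origin (TCP) lies at the very end of the fingers, on their centre line; the grasp point (between the pads) lies 19 mm behind it (ctrl.grasp_offset is the distance from the TCP to the grasp point, in m); x points along the fingers, y is the direction in which the jaws open and shut, and the axes are right-handed (so a half turn about x gives the same grasp; the last joint's range is limited). The gripper opens to 94 mm and grips with 3 to 60 N. Pads are 16 mm wide; open, the fingers measure 119 mm over their backs; the gripper's body (75 mm by 177 mm) begins 78 mm behind the grasp point.
Start: joints at [-1.326, 0.3, 1.521, -0, 1.321, -0.067], TCP at [0.169, -0.523, 0.205] pointing down, gripper open.
Joint ranges: [-3.03, 3.03], [-0.79, 2.21], [0.23, 2.52], [-1.04, 4.18], [0, 3.07], [-2.55, 2.55]. Speed limits (rad/s): [2.22, 2.22, 2.57, 3.14, 3.14, 3.14].

INTERFACE

Orientations are given as [roll, pitch, yaw] about the fixed x, y, z axes, in that order (R = Rz(yaw) Ry(pitch) Rx(roll)).
In Python, from station import ctrl gives the robot as it stands. The module is installed in compiled form; this text tells all that it offers.
- The arm moves only by the tool send_rows, never from a script. Its argument "rows" is a list that holds one entry, the list of rows, each a list of 4 numbers: the shift along the world's x, y, z in mm, then the turn about the world's z in rad. A call has 1 to 12 rows; each row shifts and turns the commanded pose from where the row before left it; what a row does not reach is not made up. A row lasts 1/10 s, in which the tool goes at most 50 mm and 8.59 degrees, less where a joint would pass 70% of its speed; a pose out of reach is approached as far as the arm can. A call is refused whole if a number of a shift passes 50 or a number of a turn 0.15, either way. A call with a gripper value outside its range is refused whole. "grip" is the gripper's target within -1 to 1 (shut at 1, half-way at 0, fully open at -1), set as the call begins (left out, the last holds). The fingers move at their own pace and stop on an object; "newtons" is the grip in N (left out, the last holds). Time passes only in rows, so rows that do not move let the fingers close. It gives the time, the measured TCP pose, the force and the opening at its end, in the units of the state.
- ctrl.get_obs(): the state, without advancing time (a new reading comes with each control period).
- ctrl.camera(name): name is "scene" or "side" or "wrist"; returns (picture, depth): 420x560x3 uint8, red, green, blue; 420x560 float32, m along the optical axis (not along the pixel's ray), 0 where there is no reading.
- ctrl.camera_params(name): a dict with "vertical_fov" (degrees; the focal length in pixels is half the picture's height over the tangent of half this angle, whatever the lens; pixels are square), "cx", "cy" (the principal point, pixels), "cam_to_world" (4x4, takes a point from camera to world coordinates); the wrist camera has in their place "mount" (4x4, takes a point from camera to tool coordinates, whose origin is the TCP and whose axes are the tool frame's). Camera axes: x right, y up, looking along -z (the intrinsics and any distortion apply to the point x, -y, -z); pixel columns grow to the right and rows downward; lengths in m; the calibration is good to about 2 mm. A picture is of the moment at which its call begins: read the wrist's pose just before it. camera_params takes no time and is no camera call.
- ctrl.hand_in(): hands the job in, once; it reports no verdict.
The state is a dict: "time_s": time; "qpos": joint angles; "joint_vel": joint speeds; "tau": joint torques, N m; "ee_pos": TCP position; "eef_rot": TCP orientation; "force": force on the tool from outside, world axes, zero at the start; "moment": the same for the moment, N m; "grip_width": finger opening in m.
Only numpy, scipy, OpenCV 4.12 (cv2) and the standard library are available. Lean on these libraries where they do the work, as an engineer would, in place of code of your own. Each camera call takes 0.05 s, during which the arm holds its last target.

## Working session

There is one attempt and no reset: what is moved stays moved. The work goes in short steps, Python scripts to look and compute and a tool call to move; the robot and the scene stay as the last step left them, time stands still between calls to the robot, and variables do not carry over. Pictures are saved under pics/ and viewed, and the job is handed in when it is done.

Besides the shell and the picture viewer there is one more tool, called after "Emit:" by a JSON object that holds its "fn" and its "kwargs", one argument or row to a line. send_rows: Moves the arm, as the interface text tells. Its arguments: {"type":"object","properties":{"rows":{"type":"array"},"grip":{"type":"number"},"newtons":{"type":"number"}},"required":["rows"]}

```bash
mkdir -p pics
cat > h.py <<'E'
import numpy as np, cv2
from station import ctrl
def snap(name,fn):
    o=ctrl.get_obs(); im,d=ctrl.camera(name); cv2.imwrite('pics/'+fn+'.png',im[:,:,::-1]); np.savez('pics/'+fn+'.npz',im=im,d=d,pos=o['ee_pos'],rot=o['eef_rot'])
    return o,im,d
E
python3 - <<'E'
from h import *
print(ctrl.get_obs())
for n in ['scene','side']:
    snap(n,n+'0'); print(n,ctrl.camera_params(n))
print(ctrl.camera_params('wrist'))
E
```

```text
{'time_s': 0.0, 'qpos': array([-1.32559233e+00,  3.00472298e-01,  1.52158464e+00,  1.47218714e-05,
        1.32071939e+00, -6.65776868e-02]), 'joint_vel': array([ 0.00089982,  0.0016799 , -0.00070778,  0.00041949, -0.00120863,
       -0.00098742]), 'tau': array([ 2.26322649e-03, -5.31804550e+01, -3.52736878e+01,  7.08976644e-02,
        2.43814825e-02, -1.01739654e-04]), 'ee_pos': array([ 0.16866216, -0.52321746,  0.20488417]), 'eef_rot': array([-1.64942036,  1.56961257,  1.80395033]), 'force': array([ 0.14842888,  0.27064947, -1.22234262]), 'moment': array([ 0.02376345,  0.00912868, -0.06886711]), 'grip_width': 0.09386095312729167}
scene {'vertical_fov': 48.09775658467592, 'cx': 279.14833593402363, 'cy': 220.1376874732903, 'cam_to_world': array([[ 0.62649091, -0.62374687,  0.46738526,  1.02251515],
       [ 0.7792354 ,  0.48787751, -0.39340529, -0.40349943],
       [ 0.01735857,  0.61066798,  0.79169647,  0.92517148],
       [ 0.        ,  0.        ,  0.        ,  1.        ]])}
side {'vertical_fov': 57.38068045463418, 'cx': 283.24152521109215, 'cy': 211.63242227762862, 'cam_to_world': array([[-0.96961868,  0.15545545, -0.18887354,  0.40962611],
       [-0.24426424, -0.57358198,  0.78188151,  0.57502035],
       [ 0.01321329,  0.80426197,  0.59412801,  0.47861196],
       [ 0.        ,  0.        ,  0.        ,  1.        ]])}
{'vertical_fov': 71.49438498954231, 'cx': 276.5652456569269, 'cy': 217.04371489454448, 'mount': array([[-1.15908669e-04,  2.49869927e-01, -9.68279405e-01,
        -1.78840015e-01],
       [ 9.99999802e-01,  6.28429957e-04,  4.24640872e-05,
         8.65907830e-04],
       [ 6.19106284e-04, -9.68279208e-01, -2.49869950e-01,
        -7.30460090e-02],
       [ 0.00000000e+00,  0.00000000e+00,  0.00000000e+00,
         1.00000000e+00]])}
```

View pics/scene0.png

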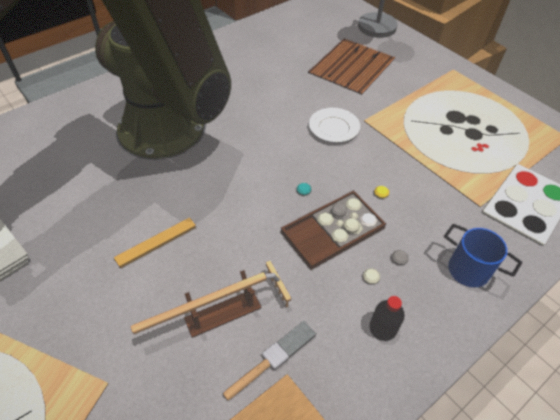

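View pics/side0.png

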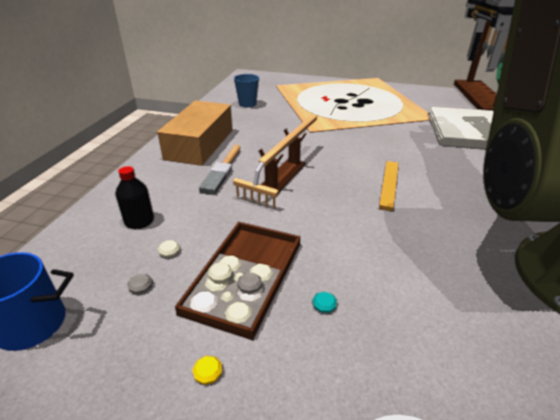

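```bash
cat >> h.py <<'E'
def world(name,fn):
    f=np.load('pics/'+fn+'.npz'); d=f['d']; p=ctrl.camera_params(name)
    H,W=d.shape; F=H/2/np.tan(np.radians(p['vertical_fov']/2))
    u,v=np.meshgrid(np.arange(W),np.arange(H))
    P=np.stack([(u-p['cx'])/F*d,-(v-p['cy'])/F*d,-d],-1)
    if name=='wrist':
        from scipy.spatial.transform import Rotation as R
        M=np.eye(4);M[:3,:3]=R.from_euler('xyz',f['rot']).as_matrix();M[:3,3]=f['pos'];T=M@p['mount']
    else: T=p['cam_to_world']
    W3=P@T[:3,:3].T+T[:3,3]; W3[d==0]=np.nan
    return W3,f['im']
def topdown(name,fn,x0,x1,y0,y1,res,out):
    W3,im=world(name,fn); X=W3.reshape(-1,3);c=im.reshape(-1,3);ok=~np.isnan(X[:,0])
    X=X[ok];c=c[ok]
    return X,c
E
python3 - <<'E'
from h import *
for n,pts in [('scene',[(304,189),(382,191),(372,276),(400,257),(340,210),(353,226),(250,230),(450,350),(150,380),(60,200),(355,203),(368,220),(325,227),(300,235)]),('side',[(208,370),(325,302),(170,248),(140,284),(250,282),(220,272),(60,150),(350,350),(300,380),(205,300),(260,240)])]:
    W,im=world(n,n+'0')
    for u,v in pts: print(n,(u,v),np.round(W[v,u]*1000,1))
im=cv2.imread('pics/scene0.png'); cv2.imwrite('pics/c1.png',cv2.resize(im[170:360,120:420],None,fx=2.6,fy=2.6,interpolation=cv2.INTER_CUBIC))
im=cv2.imread('pics/side0.png'); cv2.imwrite('pics/c2.png',cv2.resize(im[110:340,150:350],None,fx=2.6,fy=2.6,interpolation=cv2.INTER_CUBIC))
E
```

```text
scene (304, 189) [445.1 163.3  14.1]
scene (382, 191) [576.2 314.7  18.2]
scene (372, 276) [736.7 114.9  13.2]
scene (400, 257) [741.9 201.3  15.7]
scene (340, 210) [564.  175.3  34.9]
scene (353, 226) [620.3 163.8  38.4]
scene (250, 230) [455.7 -18.5  -0.9]
scene (450, 350) [956.6 122.7  -1.5]
scene (150, 380) [ 6.288e+02 -3.908e+02  3.000e-01]
scene (60, 200) [  81.  -341.9   -1.8]
scene (355, 203) [564.  228.9  21.9]
scene (368, 220) [622.5 215.7  22.4]
scene (325, 227) [570.8 122.1  16.7]
scene (300, 235) [546.9  63.7   7.5]
side (208, 370) [566.7 327.   15.4]
side (325, 302) [437.3 176.   15.1]
side (170, 248) [725.9 124.6  15.3]
side (140, 284) [731.8 215.1  14.8]
side (250, 282) [554.7 185.8  37.6]
side (220, 272) [608.1 176.4  36.2]
side (60, 150) [ 2332.8 -1234.3  -689.8]
side (350, 350) [390.2 240.3   0.7]
side (300, 380) [ 4.492e+02  3.014e+02 -2.000e-01]
side (205, 300) [614.3 224.9  22.3]
side (260, 240) [580.2  51.4   5.8]
```

View pics/c1.png

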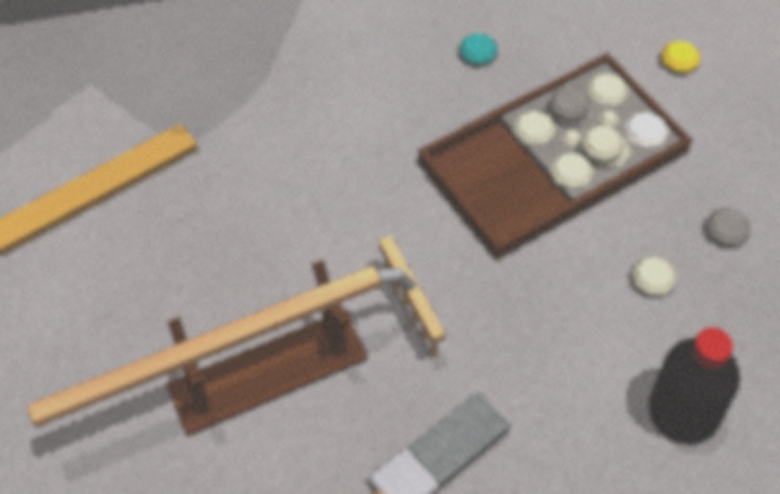

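View pics/c2.png

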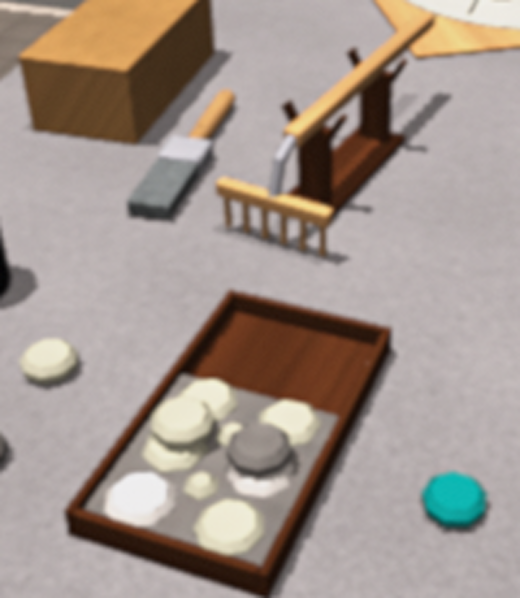

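Run:
```python
from h import *
for n in ['scene','side']:
    W,im=world(n,n+'0')
    gray=(im.max(-1).astype(int)-im.min(-1)<18)&(im.mean(-1)>90)&(im.mean(-1)<170)&(abs(W[...,2])<0.04)
    p=ctrl.camera_params(n);v,u=np.nonzero(gray)
    r=np.hypot(u-p['cx'],v-p['cy'])
    for a in range(0,340,40):
        m=(r>=a)&(r<a+40); 
        if m.sum()>50: print(n,a,m.sum(),np.round(np.percentile(W[v[m],u[m],2]*1000,[10,50,90]),1))
    for vv in range(0,420,60):
        m=(v>=vv)&(v<vv+60); print('  row',vv,m.sum(),np.round(np.median(W[v[m],u[m],2])*1000,1) if m.sum()>50 else '')
    # turquoise/yellow centroid
    hsv=cv2.cvtColor(im,cv2.COLOR_RGB2HSV)
    for nm,lo,hi in [('turq',80,100),('yel',25,33)]:
        m=(hsv[...,0]>=lo)&(hsv[...,0]<=hi)&(hsv[...,1]>180)&(hsv[...,2]>90)&(abs(W[...,2])<.05)
        print(nm,m.sum(),np.round(np.nanmean(W[m],0)*1000,1), np.round(np.argwhere(m).mean(0)))
```

```text
scene 0 3622 [-2.9 -0.6  1.7]
scene 40 12020 [-2.9 -0.5  2.5]
scene 80 20014 [-2.9 -0.6  2. ]
scene 120 24312 [-3.  -0.6  1.9]
scene 160 29204 [-2.9 -0.6  1.7]
scene 200 30868 [-3.  -0.5  2. ]
scene 240 16750 [-2.9 -0.5  2. ]
scene 280 2496 [-3.  -0.5  2. ]
  row 0 9478 -0.9
  row 60 14047 -0.8
  row 120 19747 -0.6
  row 180 25189 -0.5
  row 240 26726 -0.5
  row 300 25820 -0.5
  row 360 18309 -0.5
turq 0 [nan nan nan] [nan nan]
yel 0 [nan nan nan] [nan nan]
side 0 406 [-1.5 -0.5  0.6]
side 40 1488 [-1.4  0.6 36.6]
side 80 2723 [-1.3  0.5 17. ]
side 120 4732 [-1.3 -0.1  1.7]
side 160 9139 [-1.2 -0.   1.4]
side 200 10277 [-1.5 -0.2  1.5]
side 240 9043 [-1.5 -0.1  1.3]
side 280 8430 [-1.7 -0.1  1.4]
side 320 2145 [-1.8 -0.2  1.9]
  row 0 3093 1.8
  row 60 934 -0.2
  row 120 4165 -0.0
  row 180 6138 -0.1
  row 240 6537 0.2
  row 300 8448 -0.0
  row 360 19068 -0.2
turq 335 [438.6 175.   14.5] [302. 324.]
yel 508 [570.3 325.5  15. ] [369. 206.]<stdin>:16: RuntimeWarning: Mean of empty slice
<stdin>:16: RuntimeWarning: Mean of empty slice.
  ret = um.true_divide(
```

Run:
```python
from h import *
for n,boxes in [('scene',[(290,175,320,203),(368,178,396,204),(358,262,388,290)]),('side',[(305,285,345,320),(185,350,230,390),(150,235,190,262)])]:
    W,im=world(n,n+'0')
    for a,b,c,d in boxes:
        w=W[b:d,a:c]; m=w[...,2]>0.009
        i=im[b:d,a:c].astype(int); s=i.max(-1)-i.min(-1)>60
        e=np.argwhere(m).mean(0)[::-1]+[a,b]; f=np.argwhere(s).mean(0)[::-1]+[a,b] if s.any() else None
        mt=w[...,2]>0.012
        print(n,m.sum(),s.sum(),'depth blob px',e.round(1),'color',f,'W',np.round((np.nanmin(w[mt],0)+np.nanmax(w[mt],0))*500,1),np.round(np.nanmean(w[mt],0)*1000,1))
```

```text
scene 129 109 depth blob px [304.1 188.3] color [303.73394495 188.11926606] W [442.9 163.2  15.6] [442.5 164.9  14.8]
scene 134 141 depth blob px [381.7 191.2] color [381.5248227  191.32624113] W [573.3 318.6  15.5] [573.7 317.4  15.1]
scene 194 0 depth blob px [371.7 275.7] color None W [735.4 115.   15.9] [735.6 115.7  14.7]
side 383 382 depth blob px [324.6 300.9] color [324.35602094 301.55497382] W [438.7 170.9  15. ] [438.6 172.   15.1]
side 627 687 depth blob px [207.  368.7] color [206.87045124 369.27802038] W [569.2 322.5  15.1] [569.3 324.   15.1]
side 250 0 depth blob px [168.5 247.5] color None W [732.3 119.1  14.7] [731.2 121.3  14.9]
```

Run:
```python
from h import *
for n,pts in [('scene',[(136,328),(195,305),(240,290),(265,281)]),]:
    W,im=world(n,n+'0')
    reg=W[265:335,130:275]; ir=im[265:335,130:275].astype(int)
    m=(reg[...,2]>0.083)&(reg[...,2]<0.1)&(ir[...,0]-ir[...,2]>50)&(ir[...,0]>150)
    P=reg[m]; c=P.mean(0); u,s,vt=np.linalg.svd(P-c,full_matrices=False); d=vt[0]*np.sign(vt[0][1])
    t=(P-c)@d; print(n,len(P),c*1000,d,np.degrees(np.arctan2(d[1],d[0])),t.min()*1000,t.max()*1000)
W,im=world('side','side0')
reg=W[110:170,255:325]; ir=im[110:170,255:325].astype(int)
m=(reg[...,2]>0.083)&(reg[...,2]<0.1)&(ir[...,0]-ir[...,2]>50)&(ir[...,0]>150)
P=reg[m]; c=P.mean(0); u,s,vt=np.linalg.svd(P-c,full_matrices=False); d=vt[0]*np.sign(vt[0][1])
t=(P-c)@d; print('side',len(P),c*1000,d,np.degrees(np.arctan2(d[1],d[0])),t.min()*1000,t.max()*1000)
```

```text
scene 993 [ 590.17793148 -242.52552992   91.31423843] [ 2.22612385e-01  9.74906988e-01 -3.02547322e-04] 77.13748195052219 -132.76896732897765 144.50292428489408
side 378 [ 592.30181722 -213.93856418   91.02364806] [ 2.20757291e-01  9.75328746e-01 -2.33737691e-04] 77.24648341345788 -158.07529216352887 121.11124602922904
```

Run:
```python
from h import *
from scipy.spatial.transform import Rotation as R
print(R.from_euler('xyz',ctrl.get_obs()['eef_rot']).as_matrix().round(3))
def fit(n,box,lo=0.0):
    W,im=world(n,n+'0'); a,b,c,d=box
    w=W[b:d,a:c]; i=im[b:d,a:c].astype(int)
    m=(w[...,2]>0.018)&(w[...,2]<0.026)
    pts=(w[m][:,:2]*1000).astype(np.float32)
    r=cv2.minAreaRect(pts); print(n,m.sum(),r); 
    # tops: stones
    m=(w[...,2]>0.034)&(w[...,2]<0.042); k,l,st,ce=cv2.connectedComponentsWithStats(m.astype(np.uint8))
    for j in range(1,k):
        if st[j,4]>8: 
            q=w[l==j]; print('  stone',st[j,4],ce[j]+[a,b],((q.min(0)+q.max(0))*500).round(1), im[b:d,a:c][l==j].mean(0).round())
fit('scene',(275,188,392,268)); fit('side',(174,220,304,336))
```

```text
[[-0.     0.307 -0.952]
 [ 0.001 -0.952 -0.307]
 [-1.    -0.001 -0.   ]]
scene 1329 ((553.099365234375, 178.7451171875), (297.4505310058594, 197.31187438964844), 83.92045593261719)
  stone 120 [339.55833333 208.71666667] [561.2 176.3  37.5] [140. 135. 131.]
  stone 134 [351.70895522 224.23880597] [613.6 165.9  38. ] [201. 199. 177.]
side 2947 ((580.1168212890625, 141.26785278320312), (227.2574005126953, 128.81736755371094), 84.25395965576172)
  stone 278 [219.6942446  270.27338129] [610.3 172.5  36.9] [227. 222. 198.]
  stone 300 [249.45       280.40666667] [557.5 181.2  37.1] [149. 141. 134.]
```

Emit:
{"fn": "send_rows", "kwargs": {
  "rows": [
    [[34, 34, 8, 0.086], [34, 34, 8, 0.086], [34, 34, 8, 0.086], [34, 34, 8, 0.086], [34, 34, 8, 0.086], [34, 34, 8, 0.086], [34, 34, 8, 0.086], [34, 34, 8, 0.086], [34, 34, 8, 0.086], [34, 34, 8, 0.086], [34, 34, 8, 0.086], [34, 34, 8, 0.086]]
  ],
  "grip": -1,
  "newtons": 35
}}

```text
time_s: 1.3
ee_pos: [0.5777, -0.1137, 0.3015]
eef_rot: [-1.478, 1.57, 3.011]
force: [-0.6, -1.6, -0.1]
grip_width: 0.0939
```

Emit:
{"fn": "send_rows", "kwargs": {
  "rows": [
    [[0, 0, 0, 0], [0, 0, 0, 0]]
  ]
}}

```text
time_s: 1.5
ee_pos: [0.5768, -0.1149, 0.3007]
eef_rot: [-1.49, 1.57, 2.996]
force: [-0.2, 0.2, 0.1]
grip_width: 0.0938
```

Run:
```python
from h import *
o,im,d=snap('wrist','w1'); print(o['ee_pos'],o['eef_rot'],o['qpos'],o['time_s'])
```

```text
[ 0.5768467  -0.11487391  0.30068498] [-1.49040577  1.56953     2.99603329] [-2.58770399e-01  3.38349932e-01  1.25286831e+00 -1.43081888e-04
  1.55163262e+00 -3.28176475e-02] 1.5
```

View pics/w1.png

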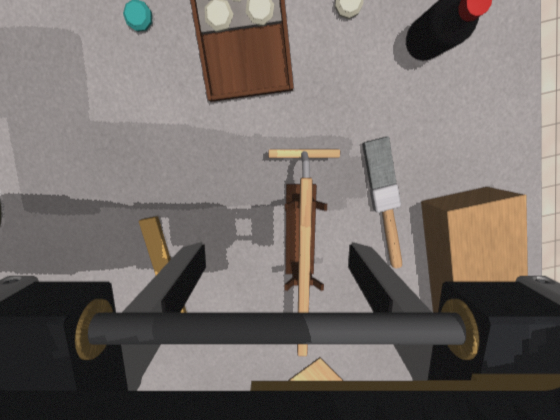

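Run:
```python
from h import *
W,im=world('wrist','w1')
g=W[200:280,60:100]; 
for u,v in [(50,120),(250,130),(400,270),(520,150),(430,205),(524,197),(440,280),(475,230)]: print((u,v),(W[v,u]*1000).round(1))
reg=W[170:280,285:325]; m=(reg[...,2]>0.085)&(reg[...,2]<0.1); ir=im[170:280,285:325].astype(int); m&=(ir[...,0]-ir[...,2]>50)&(ir[...,0]>150)
P=reg[m]; c=P.mean(0); u,s,vt=np.linalg.svd(P-c,full_matrices=False); d=vt[0]*np.sign(vt[0][1])
t=(P-c)@d; print(len(P),(c*1000).round(1),d.round(4),np.degrees(np.arctan2(d[1],d[0])),t.min()*1000,t.max()*1000, 'grip',((c+d*(t.max()-.1))*1000).round(1), 'width',np.ptp(((P-c)@[-d[1],d[0],0]))*1000)
reg=W[145:165,262:345]; m=(reg[...,2]>0.02); P=reg[m]; print('head',(P.min(0)*1000).round(1),(P.max(0)*1000).round(1),np.median(P[:,2])*1000); h=cv2.minAreaRect((P[:,:2]*1000).astype(np.float32)); print(h)
# tray bare-end corners
for u,v in [(210,100),(292,90),(278,0),(192,0),(202,36),(283,25)]: print((u,v),(W[v,u]*1000).round(1))
```

```text
(50, 120) [2.556e+02 6.680e+01 2.000e-01]
(250, 130) [556.9 -18.1   0.9]
(400, 270) [ 7.580e+02 -3.097e+02 -1.000e-01]
(520, 150) [ 9.705e+02 -1.449e+02 -2.000e-01]
(430, 205) [ 806.  -192.2   32.5]
(524, 197) [ 911.4 -194.3   80.3]
(440, 280) [ 806.  -319.8   40.5]
(475, 230) [ 843.  -227.9   79.3]
1050 [ 606.1 -167.2   91.7] [ 0.222   0.975  -0.0019] 77.17326741488931 -77.41523972710715 69.73913761684636 grip [ 599.4 -196.8   91.7] width 14.637329896313492
head [577.  -86.2  45.8] [678.8 -53.7  81.3] 48.83620622685436
((627.1920776367188, -73.6104736328125), (17.937267303466797, 103.21919250488281), 77.00961303710938)
(210, 100) [511.4  35.2  20.2]
(292, 90) [632.9  22.9   9.6]
(278, 0) [637.8 138.2  17.4]
(192, 0) [523.5 162.6  22.2]
(202, 36) [521.8 123.4   6.3]
(283, 25) [637.6 106.2  20.2]
```

Emit:
{"fn": "send_rows", "kwargs": {
  "rows": [
    [[7.5, -27, -30, 0.001], [7.5, -27, -30, 0], [7.5, -27.5, -30, 0], [0, 0, -45, 0], [0, 0, -45, 0], [0, 0, -35, 0], [0, 0, -20, 0], [0, 0, 0, 0], [0, 0, 0, 0]]
  ]
}}

```text
time_s: 2.45
ee_pos: [0.5989, -0.198, 0.0674]
eef_rot: [1.359, 1.57, -0.44]
force: [0.3, 0.0, 0.6]
grip_width: 0.0936
```

Run:
```python
from h import *
o,im,d=snap('side','s2'); print(o['ee_pos'],o['eef_rot'],o['force'],o['time_s'])
cv2.imwrite('pics/s2c.png',cv2.resize(im[30:240,180:400,::-1],None,fx=2.6,fy=2.6))
```

```text
[ 0.59894881 -0.19795214  0.06743158] [ 1.358588    1.5701844  -0.43983273] [0.28387725 0.01313786 0.56454798] 2.45
```

View pics/s2c.png

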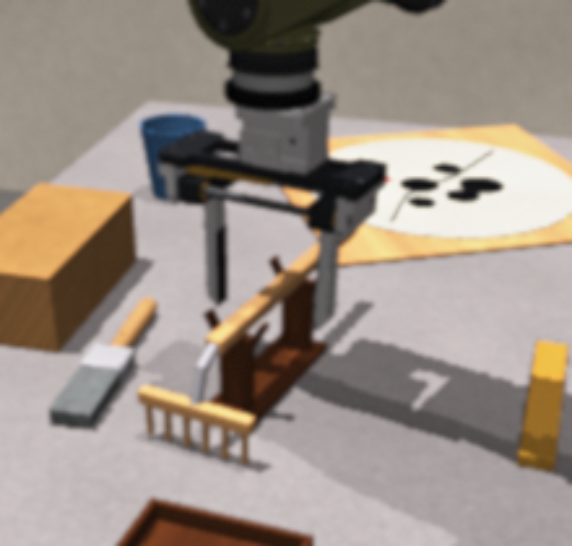

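Emit:
{"fn": "send_rows", "kwargs": {
  "rows": [
    [[0, 0, 0, 0.002], [0, 0, 0, 0], [0, 0, 0, 0], [0, 0, 0, 0], [0, 0, 0, 0], [0, 0, 0, 0]]
  ],
  "grip": 1,
  "newtons": 35
}}

```text
time_s: 3.1
ee_pos: [0.5992, -0.197, 0.0665]
eef_rot: [-0.829, 1.571, -2.624]
force: [-0.3, -0.0, 1.1]
grip_width: 0.0497
```

Emit:
{"fn": "send_rows", "kwargs": {
  "rows": [
    [[0, 0, 0, 0], [0, 0, 0, 0], [0, 0, 0, 0], [0, 0, 0, 0], [0, 0, 0, 0], [0, 0, 0, 0]]
  ]
}}

```text
time_s: 3.7
ee_pos: [0.5992, -0.197, 0.0665]
eef_rot: [-2.947, 1.571, 1.542]
force: [-0.6, 0.1, 0.6]
grip_width: 0.0155
```

Emit:
{"fn": "send_rows", "kwargs": {
  "rows": [
    [[0, 0, 15, 0], [0, 0, 25, 0], [0, 0, 30, 0], [-2, 20, 0, 0.01], [-4, 38, 0, 0.02], [-4, 38, 0, 0.02], [-4, 38, 0, 0.02], [-4, 38, 0, 0.02], [-2, 30, 0, 0.02], [-2, 15, 0, 0.012], [0, 0, 0, 0], [0, 0, 0, 0]]
  ]
}}

```text
time_s: 4.9
ee_pos: [0.5772, 0.0196, 0.1364]
eef_rot: [-0.175, 1.571, -1.848]
force: [0.5, -0.0, -1.2]
grip_width: 0.0155
```

Run:
```python
from h import *
o,im,d=snap('wrist','w3'); print(o['ee_pos'],o['eef_rot'],o['force'],o['time_s'],o['grip_width'])
snap('side','s3')
```

```text
[0.57718667 0.01955469 0.13643989] [-0.17539832  1.57054978 -1.84831623] [ 0.54050293 -0.00130623 -1.16103357] 4.9 0.015548018275964722
```

View pics/w3.png

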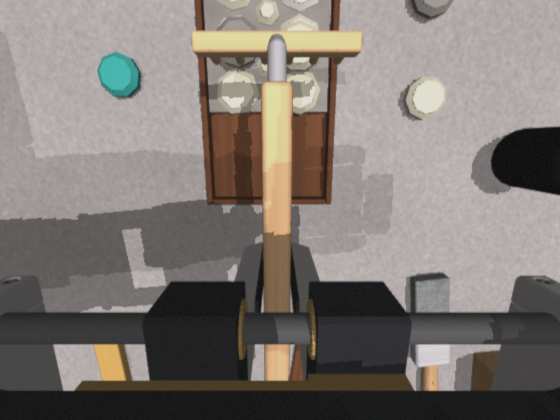

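View pics/s3.png

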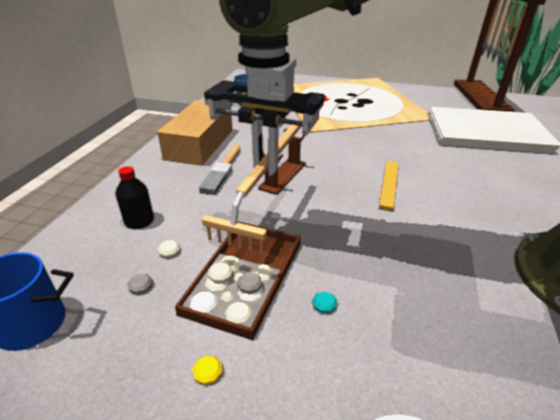

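```bash
cat >> h.py <<'E'
def ray(name,fn,u,v,z):
    f=np.load('pics/'+fn+'.npz'); p=ctrl.camera_params(name); F=210/np.tan(np.radians(p['vertical_fov']/2))
    from scipy.spatial.transform import Rotation as R
    if name=='wrist':
        M=np.eye(4);M[:3,:3]=R.from_euler('xyz',f['rot']).as_matrix();M[:3,3]=f['pos'];T=M@p['mount']
    else: T=p['cam_to_world']
    r=T[:3,:3]@[(u-p['cx'])/F,-(v-p['cy'])/F,-1]; return (T[:3,3]+r*(z-T[2,3])/r[2])*1000
E
python3 - <<'E'
from h import *
im=cv2.imread('pics/w3.png'); c=cv2.resize(im[0:215,180:380],None,fx=2.75,fy=2.75,interpolation=cv2.INTER_CUBIC); cv2.imwrite('pics/w3c.png',c)
E
```

```text
(no output)
```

View pics/w3c.png

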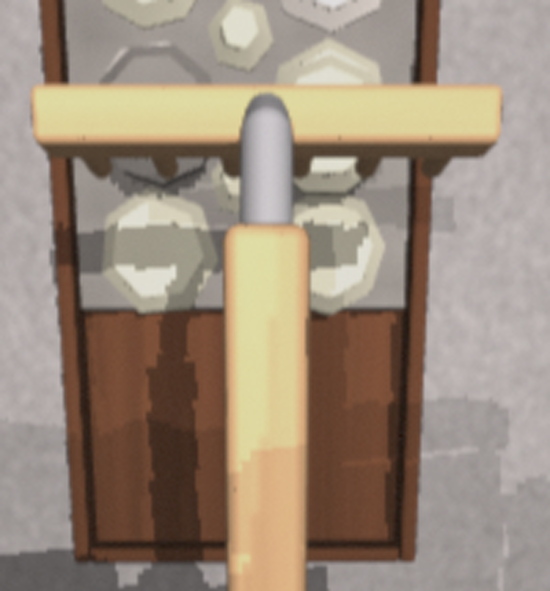

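Run:
```python
from h import *
A=[ray('wrist','w3',*p,.022) for p in [(208,203.3),(330.5,202.9),(195.3,18.2),(340,14.5),(209,112.4),(327,112)]]
A=np.array(A)[:,:2]; print(A.round(1))
L=A[2]-A[0];Rr=A[3]-A[1]; E=A[1]-A[0];E2=A[5]-A[4]
ang=lambda v:np.degrees(np.arctan2(v[1],v[0]))
print(ang(L),ang(Rr),ang(E)+90,ang(E2)+90,np.linalg.norm(E),np.linalg.norm(E2))
# head bar & handle
W,im=world('wrist','w3')
reg=W[25:60,185:370]; m=(reg[...,2]>.08); P=reg[m]; print('head',cv2.minAreaRect((P[:,:2]*1000).astype(np.float32)),np.percentile(P[:,2],[5,50,95]))
reg=W[80:230,255:300]; m=(reg[...,2]>.13); P=reg[m]; c=P.mean(0);d=np.linalg.svd(P-c,full_matrices=False)[2][0]; print(c*1000,d,ang(d[:2]))
# stones side
W,im=world('side','s3')
o=np.load('pics/w3.npz');print(o['pos'],(o['rot'][2]-o['rot'][0]))
```

```text
[[509.2  37.3]
 [634.3  24.8]
 [524.9 203.3]
 [652.2 193. ]
 [524.4 124.3]
 [635.9 113.2]]
84.6001078402716 83.92875634019302 84.30881089425209 84.29493787112689 125.63252462715339 112.10992346636468
head ((590.8963623046875, 143.16973876953125), (24.555400848388672, 104.08890533447266), 84.07525634765625) [0.10843401 0.11827151 0.14889408]
[584.78595052  84.29394587 161.2309026 ] [ 0.10334677  0.99462523 -0.00633282] 84.06795542759363
[0.57718667 0.01955469 0.13643989] -1.6729179145179418
```

Emit:
{"fn": "send_rows", "kwargs": {
  "rows": [
    [[0, 18, 0, 0.004], [0, 32, 0, 0], [-0.4, 18, 0, 0], [0, 0, 0, 0], [0, 0, -20, 0], [0, 0, -17, 0], [0, 0, -8, 0], [0, 0, 0, 0]]
  ]
}}

```text
time_s: 5.8
ee_pos: [0.5765, 0.0869, 0.0905]
eef_rot: [-1.328, 1.569, -2.998]
force: [0.2, -0.3, -1.2]
grip_width: 0.0154
```

Run:
```python
from h import *
o,im,d=snap('side','s4'); print(o['ee_pos'],o['eef_rot'],o['force'],o['time_s'],o['grip_width'])
cv2.imwrite('pics/s4c.png',cv2.resize(im[170:350,150:350,::-1],None,fx=3,fy=3,interpolation=cv2.INTER_CUBIC))
o,im,d=snap('wrist','w4')
cv2.imwrite('pics/w4c.png',cv2.resize(im[0:270,150:410,::-1],None,fx=2.2,fy=2.2,interpolation=cv2.INTER_CUBIC))
```

```text
[0.5765094  0.08690989 0.09053802] [-1.32804277  1.56894316 -2.99805901] [ 0.19080725 -0.2827978  -1.17089822] 5.8 0.015383057435768916
```

View pics/s4c.png

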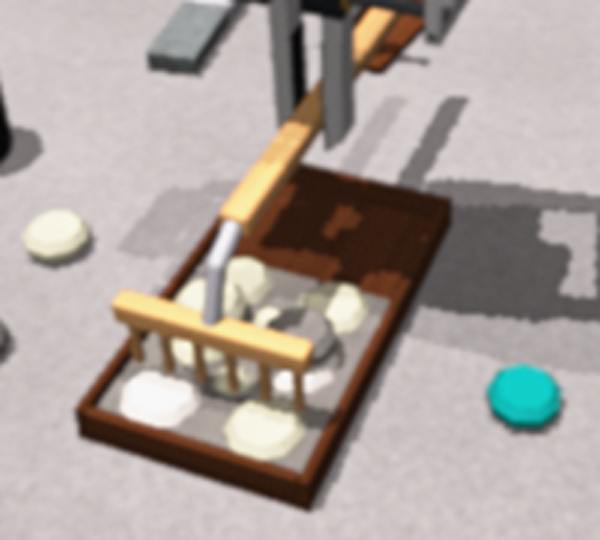

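View pics/w4c.png

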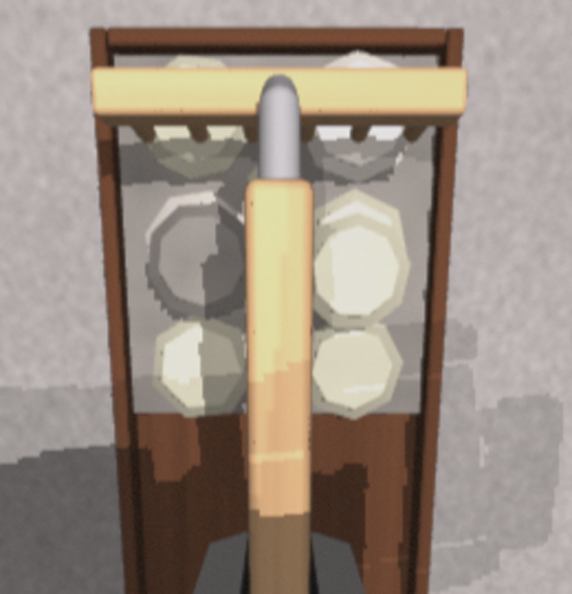

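Emit:
{"fn": "send_rows", "kwargs": {
  "rows": [
    [[0, 0, -2, 0], [0, 0, -2, 0], [0, 0, 0, 0], [-0.6, -6, 0, 0], [-0.8, -8, 0, 0], [-0.8, -8, 0, 0], [-0.8, -8, 0, 0], [-0.8, -8, 0, 0], [-0.8, -8, 0, 0], [-0.8, -8, 0, 0], [-0.6, -6, 0, 0], [0, 0, 0, 0]]
  ]
}}

```text
time_s: 7.1
ee_pos: [0.5708, 0.0272, 0.0875]
eef_rot: [-0.193, 1.571, -1.863]
force: [-0.5, 0.2, -0.6]
grip_width: 0.0157
```

Run:
```python
from h import *
o,im,d=snap('side','s5'); print(o['ee_pos'],o['eef_rot'],o['force'],o['time_s'],o['grip_width'])
cv2.imwrite('pics/s5c.png',cv2.resize(im[170:350,150:350,::-1],None,fx=3,fy=3,interpolation=cv2.INTER_CUBIC))
o,im,d=snap('wrist','w5')
cv2.imwrite('pics/w5c.png',cv2.resize(im[0:270,150:410,::-1],None,fx=2.2,fy=2.2,interpolation=cv2.INTER_CUBIC))
```

```text
[0.57077833 0.02722298 0.08745239] [-0.19303334  1.57067382 -1.86264828] [-0.45480902  0.24220182 -0.59966757] 7.1 0.015691891690941682
```

View pics/s5c.png

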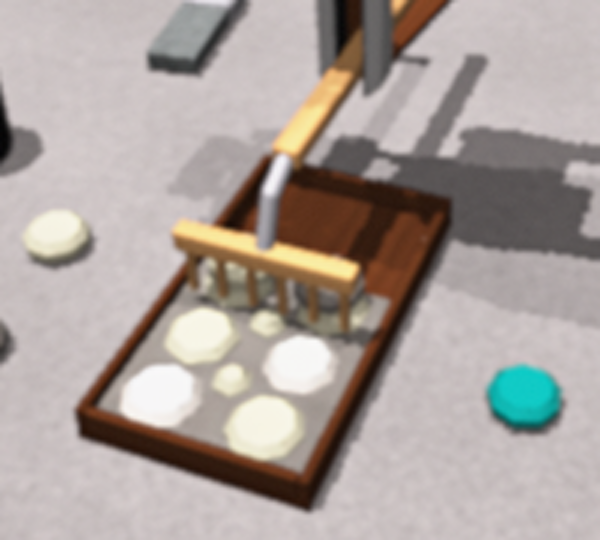

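View pics/w5c.png

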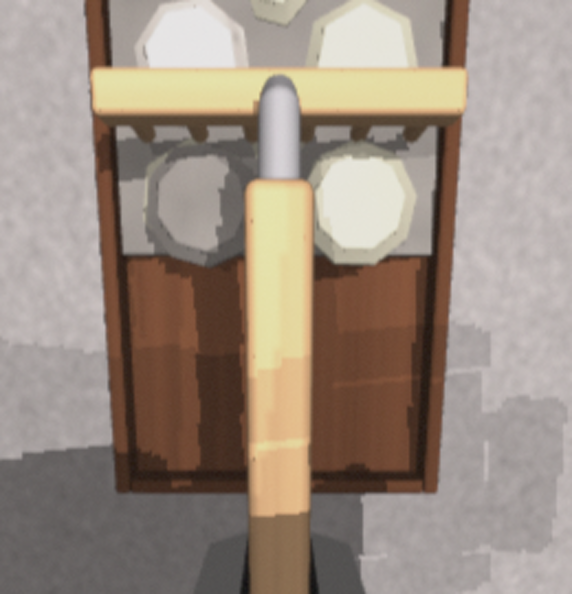

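Emit:
{"fn": "send_rows", "kwargs": {
  "rows": [
    [[-0.5, -5, 0, 0], [-0.6, -6, 0, 0], [-0.6, -6, 0, 0], [-0.6, -6, 0, 0], [-0.5, -5, 0, 0], [-0.5, -5, 0, 0], [-0.4, -4, 0, 0], [-0.4, -4, 0, 0], [0, 0, 0, 0], [0, 0, 0, 0]]
  ]
}}

```text
time_s: 8.2
ee_pos: [0.5667, -0.013, 0.0874]
eef_rot: [-0.98, 1.571, -2.649]
force: [0.8, 0.5, -2.4]
grip_width: 0.0157
```

```bash
cat >> h.py <<'E'
def two(k):
    o,im,d=snap('side','s%d'%k); print(o['ee_pos'],o['force'],o['time_s'],o['grip_width'])
    a=cv2.resize(im[180:330,170:320,::-1],(400,400),interpolation=cv2.INTER_CUBIC)
    o,im,d=snap('wrist','w%d'%k)
    b=cv2.resize(im[0:260,150:410,::-1],(400,400),interpolation=cv2.INTER_CUBIC)
    cv2.imwrite('pics/t%d.png'%k,np.hstack([a,b]))
E
python3 -c "
from h import *
two(6)"
```

```text
[ 0.56667878 -0.01301286  0.08741813] [ 0.81959505  0.48177387 -2.41444489] 8.2 0.015701668757669495
```

View pics/t6.png

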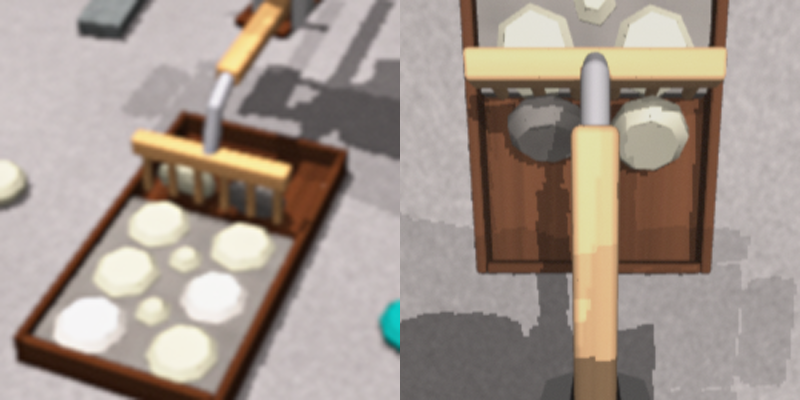

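Run:
```python
from h import *
for n in ['wrist','side']:
    W,im=world(n,('w6' if n=='wrist' else 's6')); X=W.reshape(-1,3)*1000
    D=X[:,:2]-[582.8,143.3]; ex=np.array([.0993,.9951]); ey=np.array([-.9951,.0993])
    tx=D@ex; ty=D@ey
    for s in (26,-27):
        print(n,s)
        for a in range(-90,-14,4):
            m=(tx>=a)&(tx<a+4)&(abs(ty-s)<12)&(X[:,2]<52)
            if m.sum()>3: print('  ',a+2,m.sum(),np.percentile(X[m,2],[5,50,95]).round(1))
```

```text
wrist 26
   -88 135 [4.6 5.8 6.7]
   -84 135 [4.6 5.7 6.7]
   -80 109 [4.8 5.8 7. ]
   -76 140 [4.6 5.7 6.8]
   -72 139 [4.4 5.7 6.8]
   -68 140 [4.5 5.7 6.7]
   -64 139 [4.5 5.7 6.7]
   -60 142 [4.7 5.6 6.9]
   -56 210 [ 4.8  6.3 20.8]
   -52 220 [ 6.8 24.5 28.5]
   -48 241 [28.1 32.2 35.8]
   -44 231 [35.4 38.6 41.6]
   -40 214 [37.1 41.1 42.8]
   -36 183 [37.5 41.5 43.1]
   -32 104 [36.5 39.9 42. ]
   -28 44 [30.2 36.7 43.2]
   -24 130 [ 5.7 15.9 18.5]
wrist -27
   -88 139 [4.7 5.7 6.9]
   -84 140 [4.7 5.8 6.9]
   -80 112 [4.4 5.6 6.6]
   -76 139 [4.3 5.6 6.8]
   -72 141 [4.7 5.7 6.9]
   -68 144 [4.6 5.8 6.9]
   -64 144 [4.7 5.8 6.9]
   -60 192 [ 4.8  6.4 19.6]
   -56 193 [13.9 22.  24.5]
   -52 216 [24.  26.8 29.4]
   -48 220 [28.3 31.4 34.2]
   -44 222 [33.2 35.9 38. ]
   -40 204 [35.8 37.6 39.6]
   -36 188 [35.3 37.8 40. ]
   -32 120 [33.  35.8 38.4]
   -28 44 [27.4 36.4 43.4]
   -24 160 [ 5.4 13.2 17.7]
side 26
   -88 4 [4.6 5.1 6. ]
   -80 5 [5.  5.8 7.2]
   -68 4 [5.  5.8 6.5]
   -44 13 [5.  5.7 7.1]
   -40 32 [ 4.4  5.8 14.2]
   -36 44 [ 4.8 18.  40.5]
   -32 58 [19.8 35.3 40.5]
   -28 17 [31.3 34.9 41.4]
   -24 33 [26.7 41.8 50.6]
   -20 12 [15.8 21.6 41.3]
   -16 17 [19.5 21.5 22.7]
side -27
   -48 8 [4.2 5.1 6.4]
   -44 9 [4.  5.2 6.5]
   -40 23 [ 4.2  6.  32.6]
   -36 37 [ 5.1 33.6 39.3]
   -32 36 [ 5.7 32.8 37.4]
   -28 16 [26.1 30.7 47.3]
   -24 39 [18.6 38.8 50.7]
   -20 10 [18.8 21.5 44.7]
   -16 21 [20.  21.7 22.9]
```

Emit:
{"fn": "send_rows", "kwargs": {
  "rows": [
    [[0.4, 4, 0, 0], [0.4, 4, 0, 0], [0.5, 5, 0, 0], [0.5, 5, 0, 0], [0.8, 8, 0, 0], [0.8, 8, 0, 0], [0, 0, 6, 0], [0, 0, 7, 0], [0, 0, 0, 0]]
  ]
}}

```text
time_s: 9.2
ee_pos: [0.5707, 0.0209, 0.1019]
eef_rot: [1.605, 1.569, -0.063]
force: [0.3, -1.0, -0.5]
grip_width: 0.0156
```

```bash
cat >> h.py <<'E'
def prof(k):
    W,im=world('wrist','w%d'%k); X=W.reshape(-1,3)*1000
    D=X[:,:2]-[582.8,143.3]; ex=np.array([.0993,.9951]); ey=np.array([-.9951,.0993])
    tx=D@ex; ty=D@ey
    o=np.load('pics/w%d.npz'%k); h=o['pos'][:2]*1000+130*ex-[582.8,143.3]; print('head tx,ty,tipz',h@ex,h@ey,o['pos'][2]*1000-61.5)
    for s in (26,-27):
        print(s,[(a+2,float(np.median(X[m,2]).round(1))) for a in range(-90,0,4) for m in [(tx>=a)&(tx<a+4)&(abs(ty-s)<10)&(X[:,2]<52)] if m.sum()>5])
E
python3 -c "
from h import *
two(7);prof(7)"
```

```text
[0.57072665 0.02086674 0.1018704 ] [ 0.28678601 -1.00458234 -0.52230392] 9.2 0.015617618020887186
head tx,ty,tipz 6.87738031057798 0.11719858755801466 39.729946552787354
26 [(-88, 5.9), (-84, 5.9), (-80, 5.7), (-76, 5.7), (-72, 5.6), (-68, 5.6), (-64, 5.8), (-60, 5.5), (-56, 5.7), (-52, 19.2), (-48, 23.5), (-44, 28.3), (-40, 33.0), (-36, 36.8), (-32, 38.1), (-28, 37.6), (-24, 34.9), (-20, 21.0), (-16, 21.8), (-12, 21.7), (-8, 21.7), (-4, 21.6), (0, 21.6)]
-27 [(-88, 5.7), (-84, 5.9), (-80, 5.7), (-76, 5.7), (-72, 5.8), (-68, 5.6), (-64, 5.6), (-60, 5.9), (-56, 20.2), (-52, 23.4), (-48, 26.6), (-44, 29.6), (-40, 33.1), (-36, 35.3), (-32, 35.0), (-28, 32.9), (-24, 17.6), (-20, 20.6), (-16, 21.8), (-12, 21.5), (-8, 21.6), (-4, 21.7), (0, 21.7)]
```

View pics/t7.png

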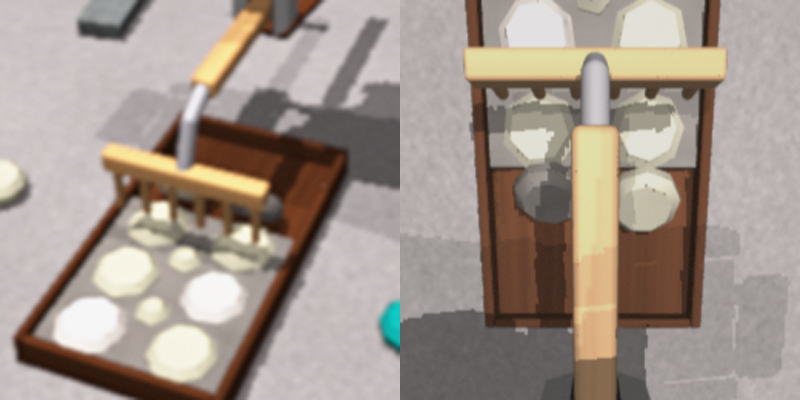

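Emit:
{"fn": "send_rows", "kwargs": {
  "rows": [
    [[-0.6, -6, -2, 0], [-0.6, -6, -2, 0], [-0.6, -6, -2, 0], [-0.5, -5, 0, 0], [-0.4, -4, -0.5, 0], [-0.4, -4, -1.5, 0], [-0.4, -4, -1.5, 0], [0, 0, 0, 0]]
  ]
}}

```text
time_s: 10.1
ee_pos: [0.5666, -0.0142, 0.0908]
eef_rot: [-3.091, 1.571, 1.523]
force: [-0.7, 1.2, -0.3]
grip_width: 0.0158
```

```bash
python3 -c "
from h import *
two(8);prof(8)"
```

```text
[ 0.56659645 -0.01424725  0.09084271] [-0.7023892   1.22751824 -0.29958965] 10.1 0.01580061997980305
head tx,ty,tipz -28.135174585816983 0.45545073751191756 29.455782226567948
26 [(-88, 5.6), (-84, 5.6), (-80, 5.6), (-76, 5.8), (-72, 5.7), (-68, 5.7), (-64, 5.6), (-60, 5.7), (-56, 6.5), (-52, 23.1), (-48, 29.4), (-44, 35.7), (-40, 39.8), (-36, 40.6), (-32, 39.0), (-28, 39.7), (-24, 17.6), (-20, 19.3), (0, 21.7)]
-27 [(-88, 5.6), (-84, 5.7), (-80, 5.6), (-76, 5.6), (-72, 5.7), (-68, 5.7), (-64, 5.7), (-60, 5.9), (-56, 20.2), (-52, 24.5), (-48, 27.9), (-44, 31.6), (-40, 34.9), (-36, 36.2), (-32, 35.7), (-28, 34.7), (-24, 17.5), (-20, 18.9), (0, 21.7)]
```

View pics/t8.png

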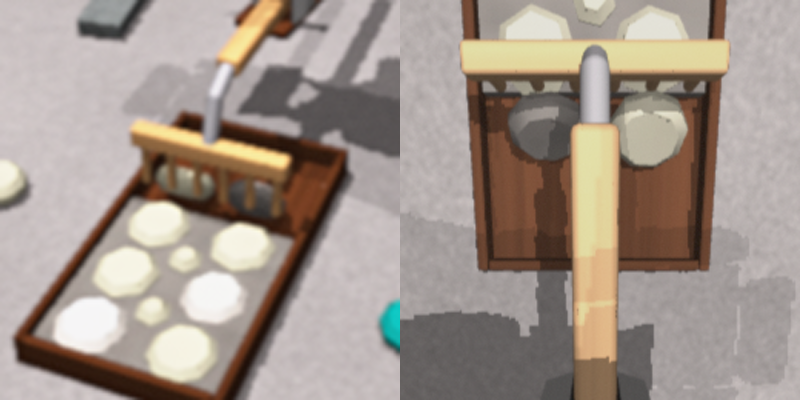

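Emit:
{"fn": "send_rows", "kwargs": {
  "rows": [
    [[0.4, 4, 0, 0], [0.4, 4, 0, 0], [0.5, 5, 0, 0], [0.5, 5, 0, 0], [0.6, 6, 0, 0], [0.6, 6, 4, 0], [0, 0, 9, 0], [0, 0, 0, 0]]
  ]
}}

```text
time_s: 11.0
ee_pos: [0.5703, 0.0162, 0.1056]
eef_rot: [1.604, 1.568, -0.065]
force: [-0.5, 0.1, -0.5]
grip_width: 0.0154
```

```bash
python3 -c "
from h import *
two(9);prof(9)"
```

```text
[0.57032159 0.01615387 0.10556461] [-0.49219755  0.12961914 -0.4918346 ] 11.0 0.015445093845699096
head tx,ty,tipz 2.062622607505546 0.04604910260933528 43.36388788304582
26 [(-88, 5.6), (-84, 5.6), (-80, 5.7), (-76, 5.5), (-72, 5.6), (-68, 5.7), (-64, 5.7), (-60, 5.6), (-56, 5.7), (-52, 19.8), (-48, 24.0), (-44, 28.3), (-40, 32.9), (-36, 36.6), (-32, 37.5), (-28, 37.0), (-24, 34.3), (-20, 20.8), (-16, 21.5), (-12, 21.8), (-8, 21.7), (-4, 21.7), (0, 21.7)]
-27 [(-88, 5.7), (-84, 5.7), (-80, 5.7), (-76, 5.6), (-72, 5.6), (-68, 5.7), (-64, 5.5), (-60, 5.9), (-56, 20.1), (-52, 23.6), (-48, 26.5), (-44, 29.6), (-40, 33.0), (-36, 35.3), (-32, 35.0), (-28, 33.0), (-24, 17.3), (-20, 20.6), (-16, 21.7), (-12, 21.5), (-8, 21.7), (-4, 21.5), (0, 21.9)]
```

Emit:
{"fn": "send_rows", "kwargs": {
  "rows": [
    [[-0.6, -5.7, -0.6, 0], [-0.6, -5.7, -0.6, 0], [-0.5, -5.7, -0.6, 0], [-0.4, -4, -3.3, 0], [-0.4, -4, -3.3, 0], [-0.3, -3, -2.5, 0], [-0.3, -3, -2.5, 0], [0, 0, 0, 0]]
  ]
}}

```text
time_s: 11.9
ee_pos: [0.5664, -0.0152, 0.0902]
eef_rot: [-2.058, 1.57, 2.556]
force: [-0.0, 2.0, 0.8]
grip_width: 0.016
```

```bash
python3 -c "
from h import *
two(10);prof(10)"
```

```text
[ 0.56639084 -0.01522512  0.09023377] [-0.0407134   2.04412717  0.81685884] 11.9 0.01597360629306127
head tx,ty,tipz -29.21104172874021 0.505688899839322 28.95688489849033
26 [(-88, 5.8), (-84, 5.7), (-80, 5.8), (-76, 5.7), (-72, 5.8), (-68, 5.8), (-64, 5.9), (-60, 5.7), (-56, 5.9), (-52, 20.2), (-48, 25.7), (-44, 30.4), (-40, 35.1), (-36, 38.2), (-32, 38.6), (-28, 37.3), (-24, 36.2), (-20, 20.7), (0, 21.8)]
-27 [(-88, 5.8), (-84, 5.7), (-80, 5.7), (-76, 5.6), (-72, 5.6), (-68, 5.7), (-64, 5.8), (-60, 5.9), (-56, 19.7), (-52, 23.3), (-48, 26.6), (-44, 29.9), (-40, 33.1), (-36, 35.2), (-32, 35.1), (-28, 33.9), (-24, 18.4), (-20, 19.8), (0, 21.8)]
```

View pics/t10.png

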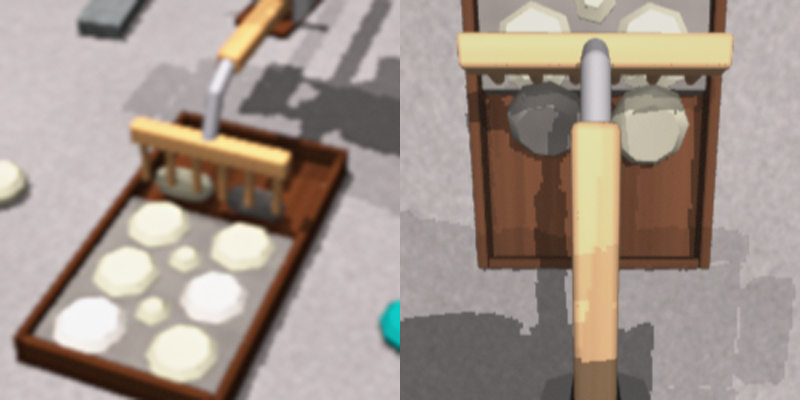

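Run:
```python
from h import *
for k in (9,10):
    W,im=world('wrist','w%d'%k)
    reg=W[85:230,262:292]; P=reg[reg[...,2]>.09]; c=P.mean(0);d=np.linalg.svd(P-c,full_matrices=False)[2][0]; d*=np.sign(d[1])
    print(k,(c*1000).round(1),d.round(4),'pitch deg',np.degrees(np.arcsin(d[2])))
    f=np.load('pics/w%d.npz'%k)['pos']; s=(f[1]-c[1])/d[1]; print('handle top z over TCP at grip',(c[2]+s*d[2]-f[2])*1000)
```

```text
9 [577.2  79.2 130.8] [0.0998 0.9948 0.0177] pitch deg 1.015688059596672
handle top z over TCP at grip 24.853275846146495
10 [573.7  48.1 119.1] [0.0979 0.9934 0.0593] pitch deg 3.4009014464878335
handle top z over TCP at grip 24.867441750546032
```

Emit:
{"fn": "send_rows", "kwargs": {
  "rows": [
    [[0, 0, 0, 0], [-0.3, -3, -2, 0], [-0.3, -3, -2, 0], [-0.3, -3, -2, 0], [-0.3, -3, -2, 0], [0, 0, 0, 0]]
  ],
  "newtons": 60
}}

```text
time_s: 12.6
ee_pos: [0.5651, -0.0275, 0.0822]
eef_rot: [-1.464, 1.57, -3.134]
force: [0.5, 2.0, 1.9]
grip_width: 0.0156
```

```bash
cat >> h.py <<'E'
def pitch(k):
    W,im=world('wrist','w%d'%k)
    reg=W[85:230,262:292]; P=reg[reg[...,2]>.09]; c=P.mean(0);d=np.linalg.svd(P-c,full_matrices=False)[2][0]; d*=np.sign(d[1])
    p=d[2]; f=np.load('pics/w%d.npz'%k)['pos']
    g=np.array([f[0]*1e3,f[1]*1e3]); ex=np.array([.0993,.9951]); h=(g-[582.8,143.3])@ex+130+80*p
    print('pitch',np.degrees(p),'tip tx',h,'tip z',f[2]*1e3+18.5+130*p-80)
E
python3 -c "
from h import *
two(11);prof(11);pitch(11)"
```

```text
[ 0.56514154 -0.02750325  0.08221357] [0.47725104 2.01126381 1.906965  ] 12.6 0.01559531659729594
head tx,ty,tipz -41.53144935428472 0.5264487452507278 20.896196551552848
26 [(-88, 5.5), (-84, 5.8), (-80, 5.8), (-76, 5.7), (-72, 5.7), (-68, 5.9), (-64, 5.7), (-60, 5.7), (-56, 15.9), (-52, 24.7), (-48, 31.9), (-44, 38.3), (-40, 40.7), (-36, 40.9), (-32, 39.6), (-24, 16.0), (-4, 21.7), (0, 21.3)]
-27 [(-88, 5.7), (-84, 5.6), (-80, 5.7), (-76, 5.7), (-72, 5.7), (-68, 5.9), (-64, 5.9), (-60, 5.8), (-56, 20.0), (-52, 23.4), (-48, 26.7), (-44, 29.8), (-40, 33.0), (-36, 35.2), (-32, 34.9), (-28, 32.8), (-8, 22.7), (-4, 21.6), (0, 21.3)]
pitch 8.110756824260632 tip tx -30.217681441328953 tip z 39.298920035105965
```

View pics/t11.png

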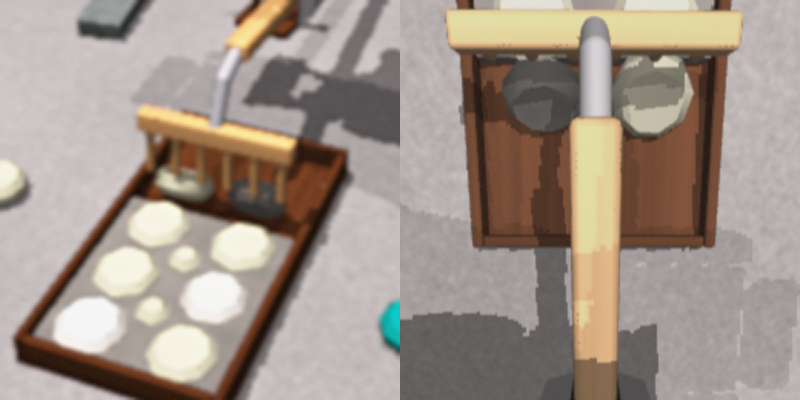

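Emit:
{"fn": "send_rows", "kwargs": {
  "rows": [
    [[0, 0, 10, 0], [0, 0, 20, 0], [-3, -30, 0, 0], [-3, -32, 0, 0], [-3, -29, 0, 0], [0, 0, -15, 0], [0, 0, -25, 0], [0, 0, -15, 0], [0, 0, 0, 0]]
  ]
}}

```text
time_s: 13.6
ee_pos: [0.5553, -0.1178, 0.0559]
eef_rot: [-1.639, 1.567, 2.976]
force: [-0.6, -1.0, -1.3]
grip_width: 0.0155
```

```bash
python3 -c "
from h import *
two(12);prof(12);pitch(12)
o,im,d=snap('scene','sc12'); cv2.imwrite('pics/sc12c.png',cv2.resize(im[160:360,100:400,::-1],None,fx=2.6,fy=2.6))"
```

```text
[ 0.55531252 -0.1178291   0.05590532] [-0.584485   -1.0337182  -1.31668045] 13.6 0.015504747405701291
head tx,ty,tipz -132.5846443149944 0.6538957846474396 -4.156403633416602
26 []
-27 []
pitch 5.5702488083022255 tip tx -124.81809476618122 tip z 8.482090008404754
```

View pics/t12.png

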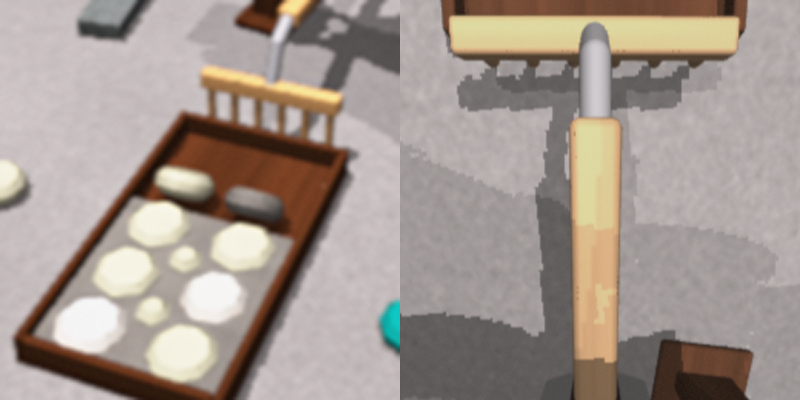

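View pics/sc12c.png

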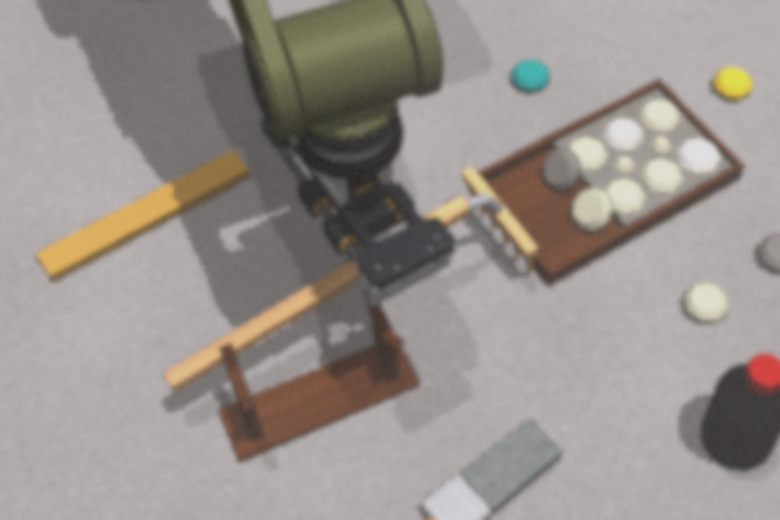

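Emit:
{"fn": "send_rows", "kwargs": {
  "rows": [
    [[0.5, 5, 0.5, 0], [0.5, 5, 0.5, 0], [0.5, 4.8, 6, 0], [0.5, 4.8, 6.5, 0], [0.5, 4.8, 6.8, 0], [0.5, 4.8, 6.8, 0], [0.5, 4.8, 7, 0], [0.5, 4.8, 7, 0], [0, 0, 0, 0]]
  ]
}}

```text
time_s: 14.65
ee_pos: [0.5608, -0.0793, 0.1002]
eef_rot: [0.965, 1.568, -0.703]
force: [-2.0, -8.3, 2.9]
grip_width: 0.0153
```

```bash
python3 -c "
from h import *
two(13);pitch(13)"
```

```text
[ 0.56082885 -0.07930027  0.10015847] [-1.98050518 -8.28122159  2.8846038 ] 14.65 0.015342578622836995
pitch -13.941056551132318 tip tx -113.51671331152018 tip z 6.580398712978393
```

View pics/t13.png

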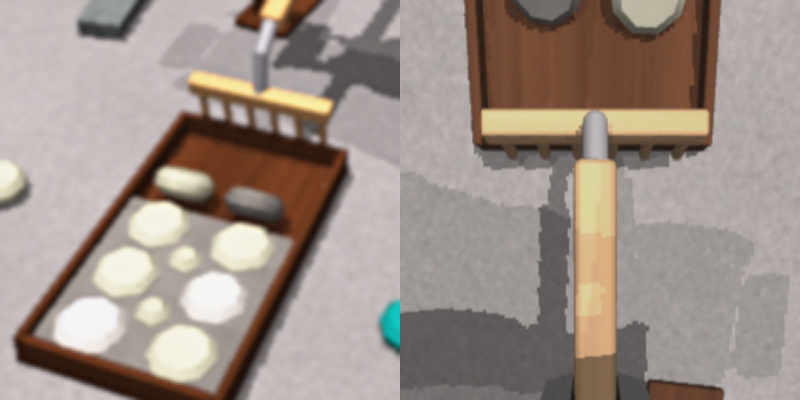

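Emit:
{"fn": "send_rows", "kwargs": {
  "rows": [
    [[-0.4, -5, 0, 0], [0, 0, 25, 0], [0, 0, 30, 0], [2, 25, 0, 0], [4, 40, 0, 0], [4, 40, 0, 0], [0.5, 8, 0, 0], [0, 0, -15, 0], [0, 0, -15, 0], [0, 0, -6, 0], [0, 0, 0, 0]]
  ]
}}

```text
time_s: 15.85
ee_pos: [0.5701, 0.0284, 0.117]
eef_rot: [-1.655, 1.569, 2.959]
force: [0.8, -0.4, -1.0]
grip_width: 0.0155
```

```bash
python3 - <<'E'
s=open('h.py').read().replace("h=(g-[582.8,143.3])@ex+130+80*p","ey=np.array([-.9951,.0993]); q=np.sqrt(1-p*p); h=(g-[582.8,143.3])@ex+130*q+80*p").replace("'tip z',f[2]*1e3+18.5+130*p-80)","'tip z',f[2]*1e3+18.5+130*p-80*q,'ty',(g-[582.8,143.3])@ey)")
open('h.py','w').write(s)
E
python3 -c "
from h import *
two(14);prof(14);pitch(14)"
```

```text
[0.57007322 0.02841154 0.11697934] [ 0.7975782  -0.43264911 -1.0407617 ] 15.85 0.015514873500517713
head tx,ty,tipz 14.481832587877289 0.8650749681864176 56.283291053493556
26 [(-88, 5.7), (-84, 5.8), (-80, 5.8), (-76, 5.9), (-72, 5.6), (-68, 5.7), (-64, 5.8), (-60, 5.9), (-56, 5.8), (-52, 20.3), (-48, 24.5), (-44, 28.8), (-40, 33.1), (-36, 37.0), (-32, 37.6), (-28, 37.2), (-24, 33.3), (-20, 21.1), (-16, 21.5), (-12, 21.8), (-8, 22.1), (-4, 21.8), (0, 22.0)]
-27 [(-88, 5.6), (-84, 5.7), (-80, 5.8), (-76, 5.8), (-72, 5.8), (-68, 5.8), (-64, 5.5), (-60, 5.9), (-56, 20.5), (-52, 23.6), (-48, 26.9), (-44, 30.1), (-40, 33.4), (-36, 35.4), (-32, 35.0), (-28, 33.2), (-24, 17.7), (-20, 21.1), (-16, 21.6), (-12, 21.8), (-8, 22.1), (-4, 21.6), (0, 21.4)]
pitch -12.830680134924501 tip tx -6.745708970310105 tip z 29.203122801188513 ty 0.8650749681864085
```

View pics/t14.png

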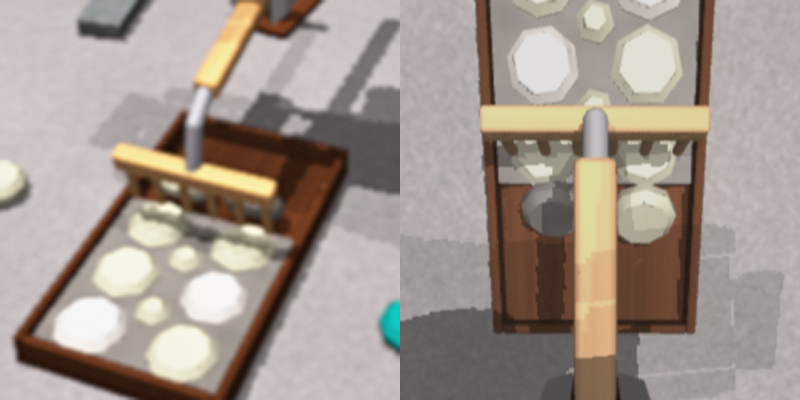

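Emit:
{"fn": "send_rows", "kwargs": {
  "rows": [
    [[0, 0, -4, 0], [-0.6, -6, 0, 0], [-0.6, -6, 0, 0], [-0.6, -6, 0, 0], [-0.5, -5, 0, 0], [-0.5, -5, 0, 0], [-0.4, -4, 0, 0], [0, 0, 0, 0]]
  ]
}}

```text
time_s: 16.75
ee_pos: [0.5671, -0.0039, 0.1136]
eef_rot: [-0.522, 1.57, -2.191]
force: [0.0, 0.4, -0.7]
grip_width: 0.0158
```

```bash
python3 -c "
from h import *
two(15);prof(15);pitch(15)"
```

```text
[ 0.56710963 -0.00385513  0.11357286] [ 0.01956767  0.39947098 -0.71378806] 16.75 0.015807314076840783
head tx,ty,tipz -17.691021504050923 1.0184218844465867 52.05470419219988
26 [(-88, 5.8), (-84, 5.6), (-80, 5.7), (-76, 5.6), (-72, 5.7), (-68, 5.7), (-64, 38.6), (-60, 43.5), (-56, 43.8), (-52, 41.7), (-48, 39.4), (-44, 5.7), (-40, 6.4), (-36, 5.6), (-32, 5.5), (-16, 21.7), (-12, 21.6), (-8, 21.7), (-4, 21.7), (0, 21.7)]
-27 [(-88, 5.7), (-84, 5.8), (-80, 6.0), (-76, 5.8), (-72, 20.4), (-68, 23.5), (-64, 26.6), (-60, 29.7), (-56, 33.3), (-52, 35.4), (-48, 35.2), (-44, 32.9), (-40, 39.5), (-36, 5.7), (-32, 5.6), (-16, 21.9), (-12, 21.7), (-8, 21.5), (-4, 21.6), (0, 21.8)]
pitch -12.318148091753214 tip tx -37.9413375111703 tip z 25.976452216428285 ty 1.018421884446579
```

View pics/t15.png

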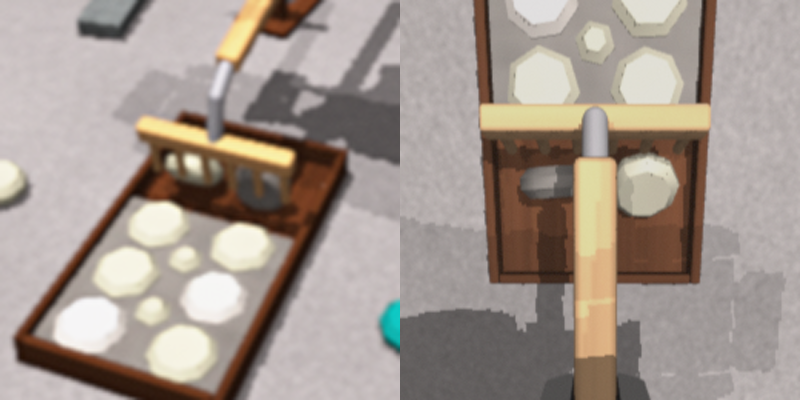

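Emit:
{"fn": "send_rows", "kwargs": {
  "rows": [
    [[0, 0, -5, 0], [0, 0, -5, 0], [0, 0, -4, 0], [0, 0, 0, 0]]
  ]
}}

```text
time_s: 17.25
ee_pos: [0.5668, -0.0032, 0.0987]
eef_rot: [-1.463, 1.569, -3.132]
force: [0.4, 0.4, -1.9]
grip_width: 0.0156
```

```bash
python3 -c "
from h import *
two(16);prof(16);pitch(16)"
```

```text
[ 0.5667833  -0.00322137  0.09867845] [ 0.44601039  0.4232557  -1.90695741] 17.25 0.01564662443361685
head tx,ty,tipz -17.381521950966683 1.1334061003030471 37.67558229737878
26 [(-88, 21.7), (-84, 21.7), (-80, 21.7), (-76, 21.6), (-72, 21.5), (-68, 21.2), (-64, 17.6), (-60, 5.6), (-56, 5.8), (-52, 5.8), (-48, 5.9), (-44, 5.8), (-40, 21.0), (-36, 5.6), (-32, 5.4), (-20, 21.3), (-16, 21.6), (-12, 21.8), (-8, 21.6), (-4, 21.7), (0, 21.8)]
-27 [(-88, 5.8), (-84, 5.8), (-80, 17.3), (-76, 21.5), (-72, 22.2), (-68, 22.5), (-64, 22.7), (-60, 23.1), (-56, 23.6), (-52, 23.9), (-48, 22.1), (-44, 19.4), (-40, 22.5), (-36, 5.7), (-32, 5.7), (-20, 21.8), (-16, 21.8), (-12, 21.7), (-8, 21.8), (-4, 21.7), (0, 21.7)]
pitch -12.81115968186985 tip tx -38.57163920049982 tip z 10.633446939215261 ty 1.13340610030304
```

View pics/t16.png

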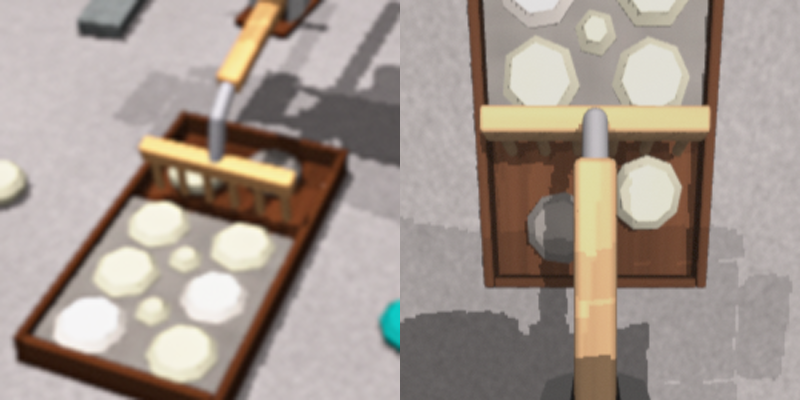

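Emit:
{"fn": "send_rows", "kwargs": {
  "rows": [
    [[0.3, 3, 0, 0], [0.3, 3, 0, 0], [0, 0, 15, 0], [0, 0, 25, 0], [0, 0, 20, 0], [0, 0, 0, 0]]
  ]
}}

```text
time_s: 17.95
ee_pos: [0.569, 0.0029, 0.1623]
eef_rot: [1.607, 1.566, -0.061]
force: [0.5, -0.5, -0.6]
grip_width: 0.0156
```

```bash
python3 -c "
from h import *
two(17);prof(17);pitch(17)"
```

```text
[0.56898736 0.00290133 0.16232781] [ 0.54044428 -0.47426172 -0.57873736] 17.95 0.015589675345549423
head tx,ty,tipz -11.126523590230997 0.5227122352128147 98.85259919068699
26 [(-88, 21.7), (-84, 21.6), (-80, 21.6), (-76, 21.6), (-72, 21.5), (-68, 21.1), (-64, 16.8), (-60, 6.0), (-56, 5.9), (-52, 5.7), (-48, 5.7), (-44, 5.8), (-40, 5.8), (-36, 5.7), (-32, 5.9), (-28, 5.8), (-24, 13.3), (-20, 19.3), (0, 21.6)]
-27 [(-88, 5.7), (-84, 5.7), (-80, 16.5), (-76, 20.5), (-72, 21.6), (-68, 21.6), (-64, 21.7), (-60, 21.4), (-56, 21.6), (-52, 21.7), (-48, 20.9), (-44, 17.3), (-40, 5.7), (-36, 5.9), (-32, 5.7), (-28, 5.8), (-24, 15.2), (-20, 19.8), (0, 21.6)]
pitch -24.672290541081058 tip tx -58.25673918917685 tip z 50.67000262044549 ty 0.5227122352128074
```

View pics/t17.png

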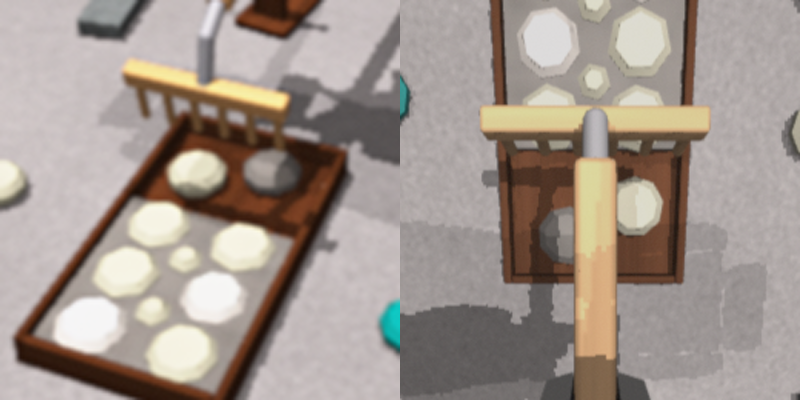

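Emit:
{"fn": "send_rows", "kwargs": {
  "rows": [
    [[4, -25, 0, -0.02], [5, -38, 0, -0.02], [6, -40, -2, -0.022], [6, -40, -5, -0.022], [5, -36, -5, -0.022], [4, -20.5, 0, -0.02], [0, 0, 0, 0], [0, 0, 0, 0]]
  ],
  "newtons": 30
}}

```text
time_s: 18.85
ee_pos: [0.5974, -0.1964, 0.1462]
eef_rot: [-1.792, 1.569, 2.697]
force: [-0.2, 0.1, -0.8]
grip_width: 0.0154
```

```bash
python3 -c "
from h import *
o=ctrl.get_obs();print(o['ee_pos'],o['eef_rot'][2]-o['eef_rot'][0],o['time_s'])
o,im,d=snap('wrist','w18'); o,im,d=snap('side','s18');cv2.imwrite('pics/s18c.png',cv2.resize(im[30:330,150:400,::-1],None,fx=2,fy=2))"
```

```text
[ 0.59735624 -0.19637865  0.14622248] 4.4882633905874645 18.85
```

View pics/w18.png

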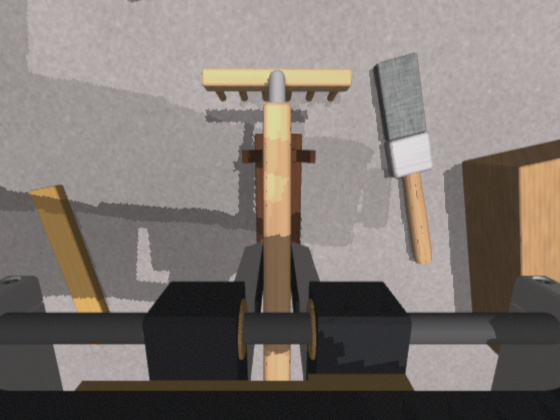

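View pics/s18c.png

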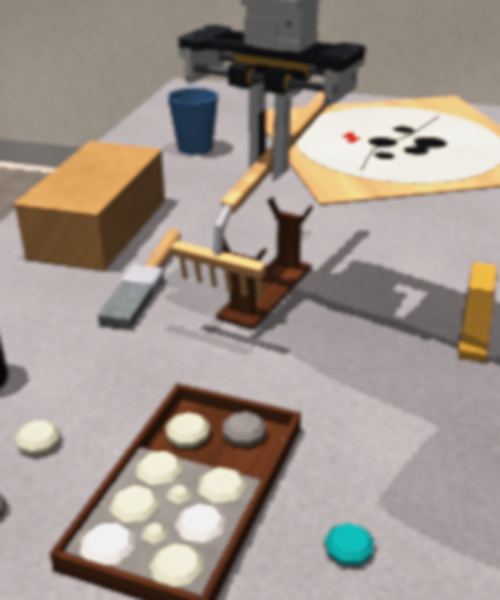

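Emit:
{"fn": "send_rows", "kwargs": {
  "rows": [
    [[1.2, -0.3, -12, 0], [0.6, -0.3, -20, 0], [0, 0, -18, 0], [0, 0, -5, 0], [0, 0, -5, 0], [0, 0, -5, 0], [0, 0, -4, 0], [0, 0, 0, 0]]
  ],
  "newtons": 25
}}

```text
time_s: 19.75
ee_pos: [0.5999, -0.1976, 0.079]
eef_rot: [1.344, 1.57, -0.451]
force: [0.0, -1.4, 0.9]
grip_width: 0.0156
```

```bash
python3 -c "
from h import *
o=ctrl.get_obs();print(o['ee_pos'],o['force'],o['time_s']);snap('wrist','w19');pitch(19)
o,im,d=snap('side','s19');cv2.imwrite('pics/s19c.png',cv2.resize(im[90:220,200:350,::-1],None,fx=4,fy=4))"
```

```text
[ 0.59985798 -0.19764432  0.07899757] [ 0.04865245 -1.36291536  0.94921266] 19.75
pitch -8.249050804760948 tip tx -220.45207964710346 tip z -0.38546573053596944 ty -50.83016433495651
```

View pics/s19c.png

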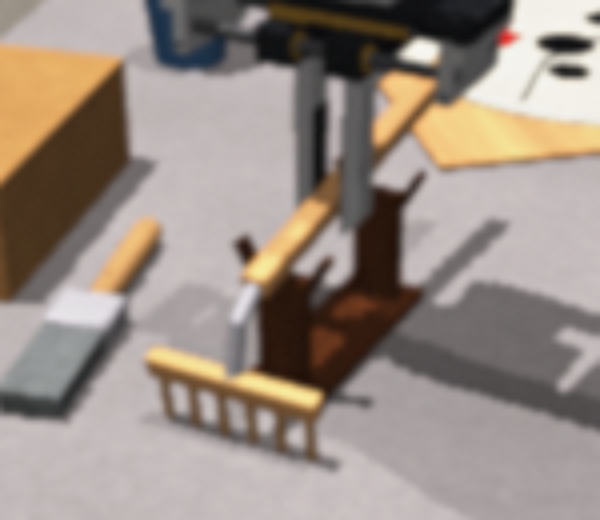

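View pics/w19.png

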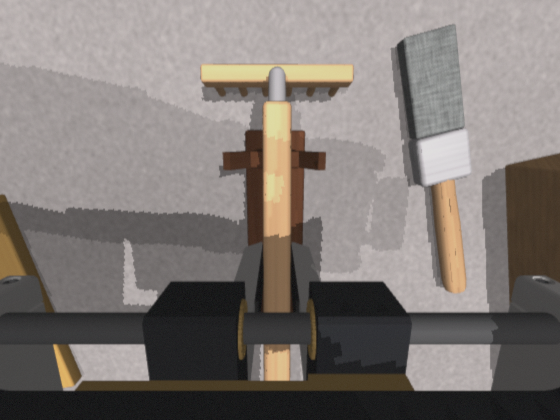

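Emit:
{"fn": "send_rows", "kwargs": {
  "rows": [
    [[0, 0, -3, 0], [0, 0, -3, 0], [0, 0, -3, 0], [0, 0, -2, 0], [0, 0, -1.5, 0], [0, 0, 0, 0], [0, 0, 0, 0]]
  ],
  "newtons": 15
}}

```text
time_s: 20.55
ee_pos: [0.5996, -0.1973, 0.0661]
eef_rot: [-1.866, 1.571, 2.623]
force: [-0.3, -0.3, 2.9]
grip_width: 0.016
```

Run:
```python
from h import *
o=ctrl.get_obs();print(o['ee_pos'],o['force'],o['time_s']);snap('wrist','w20');pitch(20)
# handle front end along rake axis from TCP
ex=np.array([np.cos(np.radians(77.2)),np.sin(np.radians(77.2))])
W,im=world('wrist','w20'); f=np.load('pics/w20.npz')['pos']
reg=W[60:230,255:300].reshape(-1,3); m=(reg[:,2]>.085)&(reg[:,2]<.1); print('front end',np.percentile((reg[m][:,:2]-f[:2])@ex,99.5)*1000)
reg=W[40:100,180:370].reshape(-1,3); m=(reg[:,2]>.035)&(reg[:,2]<.06); print('head',(reg[m].min(0)*1e3).round(1),(reg[m].max(0)*1e3).round(1))
W,im=world('wrist','w3'); f=np.load('pics/w3.npz')['pos']; ex=np.array([np.cos(np.radians(84.1)),np.sin(np.radians(84.1))])
reg=W[60:230,255:300].reshape(-1,3); m=(reg[:,2]>.155)&(reg[:,2]<.17); print('front end orig',np.percentile((reg[m][:,:2]-f[:2])@ex,99.5)*1000)
```

```text
[ 0.59957266 -0.19730477  0.06610428] [-0.32534198 -0.29255533  2.89438857] 20.55
pitch -0.042728085361175915 tip tx -207.3299800706113 tip z 4.507352950198637 ty -50.51252561745958
front end 99.73749077136539
head [577.  -94.1  35.7] [679.2 -60.1  59.8]
front end orig 106.62638828913356
```

View pics/w20.png

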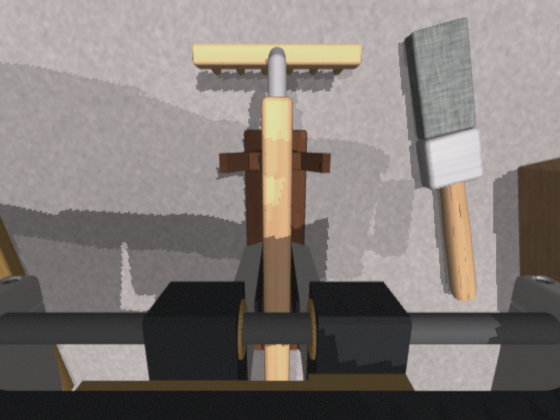

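Emit:
{"fn": "send_rows", "kwargs": {
  "rows": [
    [[0, 0, 3, 0], [0.5, 2, 0, 0], [0.5, 2.5, 0, 0], [0.5, 2.5, 0, 0], [0, 0, 0, 0], [0, 0, -2, 0], [0, 0, -1, 0], [0, 0, 0, 0]]
  ],
  "newtons": 25
}}

```text
time_s: 21.4
ee_pos: [0.6011, -0.1904, 0.0662]
eef_rot: [2.638, 1.571, 0.843]
force: [-1.0, 0.3, 0.9]
grip_width: 0.0155
```

```bash
cat > chk.py <<'E'
from h import *
import sys
k=int(sys.argv[1])
o=ctrl.get_obs();print(o['ee_pos'],o['force'],o['time_s']);snap('wrist','w%d'%k);pitch(k)
ex=np.array([np.cos(np.radians(77.2)),np.sin(np.radians(77.2))])
W,im=world('wrist','w%d'%k)
g=np.array([.5992,-.197])
reg=W[60:230,255:300].reshape(-1,3); m=(reg[:,2]>.085)&(reg[:,2]<.1); print('front end from home grip',np.percentile((reg[m][:,:2]-g)@ex,99.5)*1000)
reg=W[20:100,180:370].reshape(-1,3); m=(reg[:,2]>.035)&(reg[:,2]<.06); print('head',(reg[m].min(0)*1e3).round(1),(reg[m].max(0)*1e3).round(1))
E
python3 chk.py 21
```

```text
[ 0.60114857 -0.19037787  0.06618263] [-0.96741136  0.31646175  0.85247946] 21.4
pitch -0.06705744782486636 tip tx -200.31455301672804 tip z 4.530538761229224 ty -51.39287476951627
front end from home grip 106.44151261681704
head [578.2 -87.1  36. ] [680.7 -53.   59.9]
```

Emit:
{"fn": "send_rows", "kwargs": {
  "rows": [
    [[0, 0, 0, 0], [0, 0, 0, 0], [0, 0, 0, 0], [0, 0, 0, 0], [0, 0, 0, 0], [0, 0, 0, 0], [0, 0, 0, 0], [0, 0, 0, 0], [0, 0, 0, 0], [0, 0, 0, 0]]
  ],
  "grip": -1
}}

```text
time_s: 22.45
ee_pos: [0.6012, -0.1904, 0.0662]
eef_rot: [1.671, 1.571, -0.123]
force: [0.5, -0.7, -0.4]
grip_width: 0.0919
```

Emit:
{"fn": "send_rows", "kwargs": {
  "rows": [
    [[0, 0, 10, 0], [0, 0, 30, 0], [0, 0, 45, 0], [0, 0, 45, 0], [-6, 20, 45, 0], [-6, 20, 40, 0], [-6, 25, 25, 0], [-4, 10, 0, 0], [0, 0, 0, 0], [0, 0, 0, 0]]
  ]
}}

```text
time_s: 23.45
ee_pos: [0.5788, -0.1157, 0.3049]
eef_rot: [-1.52, 1.569, 2.968]
force: [-0.1, -0.5, 0.0]
grip_width: 0.0936
```

Run:
```python
from h import *
o,im,d=snap('wrist','w22'); print(o['ee_pos'],o['time_s'])
W,im=world('wrist','w22')
ir=im[170:290,270:340].astype(int); reg=W[170:290,270:340]; m=(reg[...,2]>0.085)&(reg[...,2]<0.1)&(ir[...,0]-ir[...,2]>50)&(ir[...,0]>150)
P=reg[m]; c=P.mean(0); d=np.linalg.svd(P-c,full_matrices=False)[2][0]; d*=np.sign(d[1]); t=(P-c)@d
print((c*1000).round(1),d.round(4),np.degrees(np.arctan2(d[1],d[0])),'grip',((c+d*(t.max()-.1))*1000).round(1))
o,im,d=snap('side','s22'); cv2.imwrite('pics/s22c.png',cv2.resize(im[100:340,150:350,::-1],None,fx=2.5,fy=2.5))
```

```text
[ 0.57883986 -0.11572317  0.304907  ] 23.45
[ 605.2 -175.9   91.6] [ 0.222   0.9751 -0.0016] 77.17564716053687 grip [ 600.3 -197.7   91.7]
```

View pics/w22.png

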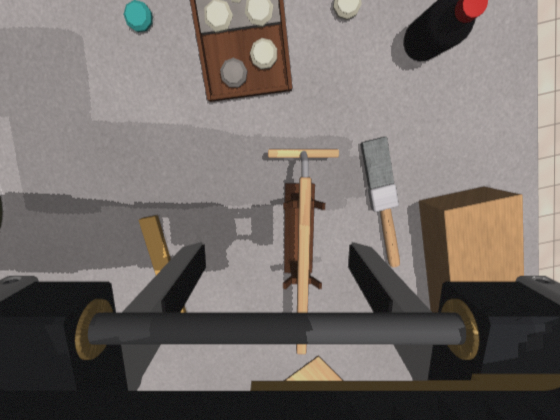

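View pics/s22c.png

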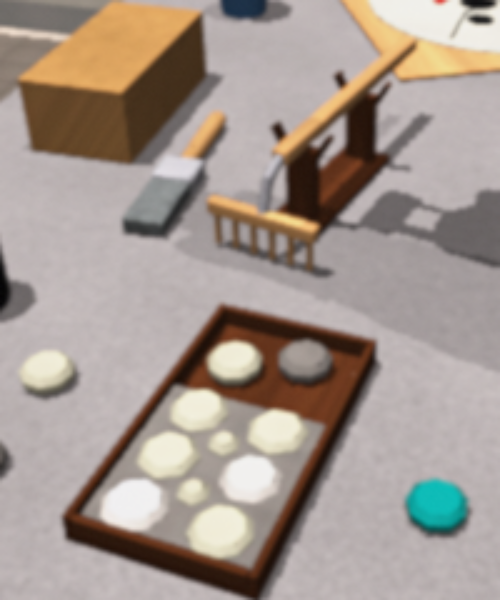

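Wrist picture: the grey stone lies flat at about (233,72) and the cream one at (263,53), both in the bare end. The rake is back in its rest, within about 1 mm of where it started at the same yaw, and the look-alikes have not moved.

```bash
python3 -c "
from station import ctrl
print(ctrl.hand_in())"
```

```text
the job is handed in; nothing more can be done
None
```

I raked both stones into the bare end, where they lie flat, and put the rake back in its rest. I handed the job in at about 23.5 s.

- **Stones:** My last depth reading of their tops showed 21.6 mm over the desk, against 22 mm for flat. They were level to within the reading's noise. I only touched them with the rake. The grey stone (stone_a) went nearly upright on the way in and may be lying upside down.
- **Rake:** In the last picture it lies level in its rest. Its grip point is about 1 mm from where it started, at the same yaw (77.2°).
- **What went wrong on the way:** The first pulls left both stones leaning against the step down into the pocket, because the tines caught under them. The rake also twisted in the grip. I re-angled it by pushing the tines against the outside of the tray's end wall, then tipped the stones flat.
- **Putting the rake back:** It had also slipped about 7 mm along the handle. I corrected that before letting go. Its tines touched the desk lightly as it went back.
- **Measurements that disagreed:** The scene and side cameras differ by about 4 to 7 mm, so I relied on the wrist camera.

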